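Hold a bandsaw's sprung inspection cover open

TASK

Give the red inspection cover of the bandsaw head a tug by its black pull tab, before touching the yellow catch knob, to learn whether the catch holds it. If it is caught, let it go back and slide the yellow knob away from the cover until the catch is clear; then pull the sprung cover out to its stop and finish still holding it open there by the tab, so that the wheel inside can be inspected. Leave the other things on the bench and on the saw where they are.

Things in the scene. Friction and masses are not known exactly. Their poses are not given: they have to be found in the camera images.
- saw: Bandsaw head lying flat, fixed to the bench: cream case 260 (x) x 300 (y) x 90 mm high; black motor behind it (+x), beam and round wheel case 85 mm high at its left (+y). Origin: on the bench under the centre of the 260 x 300 case. x points from its front (robot side) to the motor, y to the beam, z up. The red cover lies on the case and slides along the saw's -x.
- pull: The red cover with its pull, a black upright tab 14 (x) x 36 (y) x 42 mm high, rigid on it; pinch it from above across its 14 mm, fingers before and behind. Origin: centre of the tab's foot, on the cover's top, 96.5 mm above the bench; axes as the saw's. Cover shut: at (-50, +65) mm in the saw's frame; travels along the saw's -x as it opens.
- cover (a joint): Red slide cover, 135 x 120 x 6 mm, between two low dark rails. Value: m pulled out along the saw's -x; 0 shut (every start), 0.070 at its stop. A spring pulls it shut, 3 N at the start to 6 N at the stop: let go, it shuts. Caught, it comes out only 5 to 8 mm and stops hard; free, it runs on against the spring alone.
- catch_knob: Yellow upright knob of the catch, 18 mm diameter, 40 mm high. Origin: centre of its foot on the steel bolt, 112 mm above the bench; axes as the saw's. At joint bolt 0 it is at (15, -98) mm in the saw's frame; slide it along the saw's -y to release. A dark hood, top 121 mm above the bench, over the bolt's nose begins 62 mm to its +y then; two guide bars 20 mm high on the case flank the bolt.
- bolt (a joint): The catch's steel slide bolt. Value: m drawn back along the saw's -y; 0 fully shot, 0.028 at its stop. About 2 N friction, no spring: it stays where left. Starts at 0 to 0.021. Its worn keeper, hidden under the hood, sits differently each time: the bolt may catch at up to 0.019 or be free from 0.006 on, so only a tug tells. Beyond 0.022 it never catches.
- offcut_a: Steel pipe offcut, ring of 36 mm diameter, 22 mm high, standing on the saw's case, front right corner. Origin: centre of its underside. Bystander.
- wrench: Steel wrench, 150 mm long along its x, lying on the rear edge of the saw's case. Origin: its underside, mid-length. Bystander.
- offcut_b: Steel pipe offcut, ring of 48 mm diameter, 30 mm high, on the bench in front of the saw. Origin: centre of its underside. Bystander.
- screwdriver: Orange-handled screwdriver, 190 mm long along its x, lying on the bench in front of the saw. Origin: its underside, mid-length. Bystander.
- tape: Yellow tape measure, 65 x 35 x 60 mm high, on the bench at the left. Origin: centre of its underside. Bystander.
- grease_jar: Jar of 70 mm diameter, 85 mm high, red cap, on the bench at the right. Origin: centre of its underside. Bystander.
- coolant: Clear bottle of 68 mm diameter, 150 mm high, black cap, on the bench at the right, further back. Origin: centre of its underside. Bystander.

How it is judged:
By the outcome, as a careful person would: the job done as asked, in the order asked, and still so for the second after the job is handed in, while the arm keeps its last pose, push and grip.
It also fails if it takes over 61 s, if anything falls off the work surface, if the arm or the gripper's body presses on something with over 40 N, if the wrist force passes 120 N, or if a joint passes its speed limit or range.

ROBOT

A 6-joint arm with a two-finger parallel gripper is mounted at the origin on the work surface. World frame = base frame: x ahead of the robot, y to its left, z up, the work surface at z = 0. Lengths are in m, angles in rad, forces in N, time in s.
With the tool pointing down it reaches from about 0.3 to 0.825 m from the base axis. Payload 5.4 kg.
Tool frame: the origin (TCP) lies between the finger pads; the fingertips stand 8 mm ahead of it and the grasp point (between the pads) lies 11 mm behind it; y points along the fingers, z is the direction in which the jaws open and shut, and the axes are right-handed (so a half turn about y gives the same grasp; the last joint's range is limited). The gripper opens to 92 mm and grips with 3 to 60 N. Pads are 20 mm wide; open, the fingers measure 128 mm over their backs; the gripper's body (75 mm by 189 mm) begins 69 mm behind the grasp point.
Start: joints at [-1.35, 0.158, 1.597, -0, 1.386, -0.21], TCP at [0.24, -0.522, 0.223] pointing down, gripper open.
Joint ranges: [-2.91, 2.91], [-0.94, 2.29], [0.18, 2.7], [-1.29, 4.43], [0.17, 2.64], [-3, 3]. Speed limits (rad/s): [2.57, 2.57, 3.14, 3.14, 3.14, 3.14].

INTERFACE

Orientations are given as a unit quaternion [x, y, z, w].
In Python, from plant import state, imaging, r gives the robot as it stands.
- The arm moves only by the tool play_rows, never from a script. Its argument "targets" is a list that holds one entry, the list of rows, each a list of 6 numbers: the shift along the tool's x, y, z in units of 25 cm (1.0 is 25 cm), then the turn, a rotation vector about the tool's x, y, z in units of 90 degrees (1.0 is 90 degrees). In form: [[[x, y, z, rx, ry, rz], ...]]. A call has 1 to 12 rows; each row is the pose to reach, as a shift and turn from the pose commanded when the call began, along the tool's axes at that moment; what a row does not reach only later rows make up. A row lasts 1/10 s, in which the tool goes at most 50 mm and 8.59 degrees, less where a joint would pass 70% of its speed; a pose out of reach is approached as far as the arm can. A call with a number of a shift or a turn outside -1 to 1 is refused whole. A call with a gripper value outside its range is refused whole. "jaw" is the gripper's target within -1 to 1 (fully open at 1, half-way at 0, shut at -1), set as the call begins (left out, the last holds). The fingers move at their own pace and stop on an object; "force" is the grip in N (left out, the last holds). Time passes only in rows, so rows that repeat a pose let the fingers close. It gives the time, the measured TCP pose, the force and the opening at its end, in the units of the state.
- state(): the state, without advancing time (a new reading comes with each control period).
- imaging.get_image(name): name is "scene" or "top" or "wrist"; returns a dict with "img" (420x560x3 uint8, red, green, blue), "z_map" (420x560 float32, m along the optical axis (not along the pixel's ray), 0 where there is no reading), "fx", "fy", "cx", "cy" (pixels), "world_to_cam" (4x4, takes a point from world to camera coordinates); the wrist camera has in their place "tool_from_camera" (4x4, takes a point from camera to tool coordinates, whose origin is the TCP and whose axes are the tool frame's). Camera axes: x right, y up, looking along -z (the intrinsics and any distortion apply to the point x, -y, -z); pixel columns grow to the right and rows downward; lengths in m; the calibration is good to about 2 mm. The wrist camera is an equidistant fisheye: a pixel r from the principal point sees the ray r / f radians off the axis. A picture is of the moment at which its call begins: read the wrist's pose just before it.
- r.job_done(): hands the job in, once; it reports no verdict.
The state is a dict: "time": time; "joint_positions": joint angles; "joint_vel": joint speeds; "joint_efforts": joint torques, N m; "ee_pos": TCP position; "ee_rot": TCP orientation; "contact_force": force on the tool from outside, world axes, zero at the start; "wrist_torque": the same for the moment, N m; "grip_width": finger opening in m.
Only numpy, scipy, OpenCV 4.12 (cv2) and the standard library are available. Lean on these libraries where they do the work, as an engineer would, in place of code of your own. Each camera call takes 0.05 s, during which the arm holds its last target. There are 200 camera calls.

## Working session

There is one attempt and no reset: what is moved stays moved. The work goes in short steps, Python scripts to look and compute and a tool call to move; the robot and the scene stay as the last step left them, time stands still between calls to the robot, and variables do not carry over. Pictures are saved under pics/ and viewed, about 8 in all and at most 12, crops included, and the job is handed in when it is done.

Besides the shell and the picture viewer there is one more tool, called after "Request:" by a JSON object that holds its "fn" and its "kwargs", one argument or row to a line. play_rows: Moves the arm, as the interface text tells. Its arguments: {"type":"object","properties":{"targets":{"type":"array"},"jaw":{"type":"number"},"force":{"type":"number"}},"required":["targets"]}

```bash
mkdir -p pics; ls
python3 - <<'E'
from plant import state, imaging, r
import cv2,numpy as np
s=state();print({k:np.round(v,3) for k,v in s.items()})
a=imaging.get_image("top");b=imaging.get_image("scene")
np.savez('top.npz',**a);np.savez('scene.npz',**b)
cv2.imwrite('pics/top.png',a['img'][:,:,::-1]);cv2.imwrite('pics/scene.png',b['img'][:,:,::-1])
for d in(a,b):print(d['fx'],d['fy'],d['cx'],d['cy'],np.round(d['world_to_cam'],3))
E
```

```text
pics
{'time': np.float64(0.0), 'joint_positions': array([-1.35 ,  0.159,  1.598, -0.   ,  1.386, -0.21 ]), 'joint_vel': array([-0.002, -0.001,  0.   ,  0.001,  0.002, -0.001]), 'joint_efforts': array([ 0.0000e+00, -3.8557e+01, -3.2211e+01,  7.0000e-02,  3.8000e-02,
       -0.0000e+00]), 'ee_pos': array([ 0.24 , -0.522,  0.222]), 'ee_rot': array([-0.151,  0.691, -0.69 ,  0.151]), 'contact_force': array([ 0.347,  0.172, -0.575]), 'wrist_torque': array([0.005, 0.034, 0.039]), 'grip_width': np.float64(0.092)}
495.92437870797056 495.92437870797056 286.4146934973295 214.36225796207103 [[-0.02  -1.     0.02  -0.038]
 [ 0.992 -0.017  0.123 -0.546]
 [-0.123  0.023  0.992 -1.409]
 [ 0.     0.     0.     1.   ]]
529.4454807092111 529.4454807092111 281.3565884884586 207.13183222605971 [[ 0.04   0.999 -0.007  0.029]
 [-0.826  0.037  0.563  0.386]
 [ 0.562 -0.016  0.827 -1.679]
 [ 0.     0.     0.     1.   ]]
```

View pics/top.png

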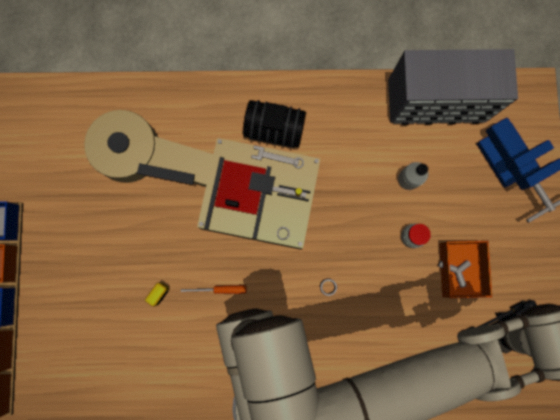

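View pics/scene.png

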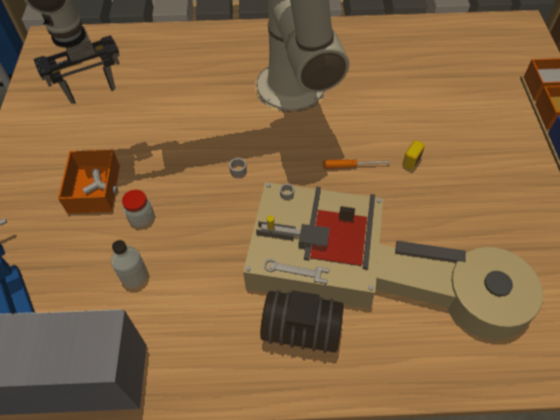

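The top view shows the case with corners near (218,140), (320,158), (302,247) and (199,228). The black tab is at about (232,203) and the knob at about (298,191). The scene view agrees, with the tab at (347,214) and the knob at (270,222).

```bash
cat > h.py <<'E'
import numpy as np,cv2
def cast(d,px,z):
    px=np.atleast_2d(px).astype(float);T=d['world_to_cam'];R,t=T[:3,:3],T[:3,3]
    c=-R.T@t
    ray=np.c_[(px[:,0]-d['cx'])/d['fx'],-(px[:,1]-d['cy'])/d['fy'],-np.ones(len(px))]@R
    return c+ray*((z-c[2])/ray[:,2])[:,None]
def cent(d,mask):
    n,l,s,c=cv2.connectedComponentsWithStats(mask.astype(np.uint8));i=1+np.argmax(s[1:,4]);return c[i],s[i,4],l==i
E
python3 - <<'E'
from h import *
top=dict(np.load('top.npz'));sc=dict(np.load('scene.npz'))
for n,d,roi in(('top',top,(130,260,190,330)),('scene',sc,(175,310,235,395))):
    hsv=cv2.cvtColor(d['img'],cv2.COLOR_RGB2HSV).astype(int);H,S,V=hsv[...,0],hsv[...,1],hsv[...,2]
    m0=np.zeros(H.shape,bool);m0[roi[0]:roi[1],roi[2]:roi[3]]=1
    red=cent(d,m0&((H<8)|(H>172))&(S>150)&(V>60))
    yel=cent(d,m0&(H>22)&(H<35)&(S>170)&(V>100))
    x,y=np.mgrid[0:420,0:560][::-1]
    tabroi=m0&(abs(x-(232 if n=='top' else 347))<12)&(abs(y-(203 if n=='top' else 214))<10)&(V<60)
    tab=cent(d,tabroi)
    print(n,'red',red[0],red[1],'yel',yel[0],yel[1],'tab',tab[0],tab[1])
    print(' knob@.135',cast(d,yel[0],.135).round(4),'tab@.125',cast(d,tab[0],.125).round(4))
    zt=cast(d,red[0],.0965);print(' cover',zt.round(4))
    r=cv2.minAreaRect(cast(d,np.argwhere(red[2])[:,::-1],.0965)[:,:2].astype(np.float32));print(' redrect',r)
c=[(218,140),(320,158),(302,247),(199,228)]
p=cast(top,c,.09)[:,:2];print(p.round(3),p.mean(0))
for i in range(4):
    e=p[(i+1)%4]-p[i];print(np.linalg.norm(e).round(3),np.degrees(np.arctan2(e[1],e[0])).round(1))
im=cv2.resize(top['img'][125:260,185:335],None,fx=5,fy=5,interpolation=cv2.INTER_CUBIC)
im2=cv2.resize(sc['img'][170:310,235:395],None,fx=5,fy=5,interpolation=cv2.INTER_CUBIC)
cv2.imwrite('pics/c1.png',im[:,:,::-1][:600])
E
```

```text
top red [237.80414747 187.05990783] 1736 yel [298.17857143 190.89285714] 28 tab [231.83333333 203.01388889] 72
 knob@.135 [[ 0.5969 -0.079   0.135 ]] tab@.125 [[0.5681 0.1023 0.125 ]]
 cover [[0.6172 0.0879 0.0965]]
 redrect ((0.6178234815597534, 0.08259497582912445), (0.12247786670923233, 0.13226518034934998), 77.60448455810547)
scene red [341.1146833  238.42082534] 2084 yel [270.01492537 221.17910448] 67 tab [346.40645161 213.83225806] 155
 knob@.135 [[ 0.5956 -0.0785  0.135 ]] tab@.125 [[0.5765 0.1027 0.125 ]]
 cover [[0.6265 0.0875 0.0965]]
 redrect ((0.6209484338760376, 0.0828862190246582), (0.1200193241238594, 0.13404391705989838), 77.4813232421875)
[[ 0.755  0.143]
 [ 0.698 -0.145]
 [ 0.447 -0.088]
 [ 0.505  0.197]] [0.60113679 0.02668452]
0.294 -101.1
0.258 167.2
0.291 78.5
0.256 -12.0
```

View pics/c1.png

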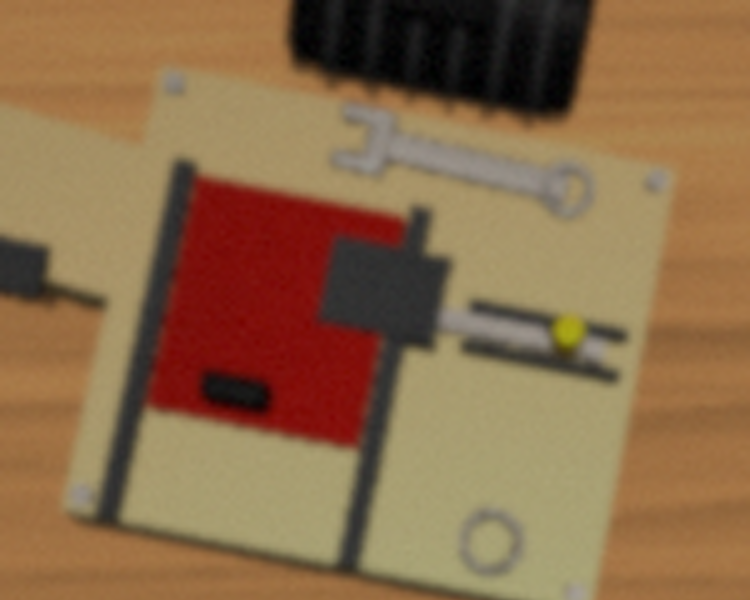

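The crop shows the tab near crop pixel (236,391), the knob at (568,333), clear space around both, and the case yawed about -12°. Next I'll work out the approach.

```bash
cat >> h.py <<'E'
from scipy.spatial.transform import Rotation as Ro
yaw=np.radians(-12.2);ux=np.array([np.cos(yaw),np.sin(yaw),0]);uy=np.array([-np.sin(yaw),np.cos(yaw),0])
def goal(sgn):
    y=np.array([0,0,-1.]);z=sgn*ux;return Ro.from_matrix(np.c_[np.cross(y,z),y,z])
def delta(s,p,sgn):
    R=Ro.from_quat(s['ee_rot'])
    return R.inv().apply(np.array(p)-s['ee_pos'])/.25,(R.inv()*goal(sgn)).as_rotvec()/(np.pi/2)
E
python3 - <<'E'
from h import *
from plant import state
s=state();print(Ro.from_quat(s['ee_rot']).as_matrix().round(3))
for sg in(1,-1):print(sg,*[v.round(4) for v in delta(s,(.566,.101,.25),sg)])
E
```

```text
[[-0.909 -0.     0.418]
 [-0.418  0.002 -0.909]
 [-0.    -1.    -0.002]]
1 [-2.2255 -0.1094 -1.7198] [ 0.0009 -0.5902 -0.0007]
-1 [-2.2255 -0.1094 -1.7198] [9.0000e-04 1.4098e+00 1.0000e-03]
```

Request:
{"fn": "play_rows", "kwargs": {
  "targets": [
    [[-0.1, -0.03, -0.08, 0, 0, 0], [-0.2, -0.06, -0.15, 0, 0, 0], [-0.3, -0.09, -0.23, 0, 0, 0], [-0.4, -0.11, -0.31, 0, 0, 0], [-0.5, -0.11, -0.39, 0, 0, 0], [-0.6, -0.11, -0.46, 0, 0, 0], [-0.7, -0.11, -0.54, 0, 0, 0], [-0.8, -0.11, -0.62, 0, 0, 0], [-0.9, -0.11, -0.7, 0, 0, 0], [-1, -0.11, -0.77, 0, 0, 0]]
  ],
  "jaw": 0.1,
  "force": 30
}}

```text
time: 1.1
ee_pos: [0.3871, -0.2416, 0.2497]
ee_rot: [-0.151, 0.691, -0.691, 0.151]
contact_force: [0.3, 0.3, -0.6]
grip_width: 0.0508
```

Request:
{"fn": "play_rows", "kwargs": {
  "targets": [
    [[-0.1, 0, -0.08, 0, -0.06, 0], [-0.2, 0, -0.15, 0, -0.12, 0], [-0.3, 0, -0.23, 0, -0.18, 0], [-0.4, 0, -0.31, 0, -0.24, 0], [-0.5, 0, -0.39, 0, -0.3, 0], [-0.6, 0, -0.46, 0, -0.36, 0], [-0.7, 0, -0.54, 0, -0.42, 0], [-0.8, 0, -0.62, 0, -0.48, 0], [-0.9, 0, -0.7, 0, -0.54, 0], [-1, 0, -0.77, 0, -0.59, 0], [-1, 0, -0.77, 0, -0.59, 0]]
  ]
}}

```text
time: 2.2
ee_pos: [0.5341, 0.0388, 0.2495]
ee_rot: [-0.445, 0.55, -0.549, 0.445]
contact_force: [-0.2, 0.2, -0.7]
grip_width: 0.0506
```

Run:
```python
from h import *
from plant import state
s=state();print(s['time'],s['ee_pos'].round(4),s['joint_positions'].round(2),s['grip_width'])
print(*[v.round(4) for v in delta(s,(.566,.101,.25),1)])
```

```text
2.2 [0.5341 0.0388 0.2495] [-0.15  0.04  1.67  0.    1.43  0.05] 0.05056149590108531
[-0.2698 -0.002   0.0732] [ 0.0006  0.0028 -0.0006]
```

Request:
{"fn": "play_rows", "kwargs": {
  "targets": [
    [[-0.13, 0, 0.04, 0, 0, 0], [-0.27, 0, 0.07, 0, 0, 0], [-0.27, 0, 0.07, 0, 0, 0], [-0.27, 0, 0.07, 0, 0, 0]]
  ]
}}

```text
time: 2.6
ee_pos: [0.5646, 0.0979, 0.2496]
ee_rot: [-0.445, 0.55, -0.55, 0.443]
contact_force: [0.7, 0.1, -0.3]
grip_width: 0.0507
```

```bash
cat >> h.py <<'E'
def wcast(s,d,px,z):
    px=np.atleast_2d(px).astype(float);T=d['tool_from_camera'];R=Ro.from_quat(s['ee_rot']).as_matrix()
    u=(px[:,0]-d['cx'])/d['fx'];v=(px[:,1]-d['cy'])/d['fy'];th=np.hypot(u,v);k=np.sin(th)/np.maximum(th,1e-9)
    ray=np.c_[u*k,-v*k,-np.cos(th)]@T[:3,:3].T@R.T;c=s['ee_pos']+R@T[:3,3]
    return c+ray*((z-c[2])/ray[:,2])[:,None]
E
python3 - <<'E'
from h import *
from plant import state,imaging
s=state();d=imaging.get_image('wrist');print(s['ee_pos'].round(4),d['fx'],d['cx'],d['cy'],d['tool_from_camera'].round(3))
np.savez('w1.npz',**d,**s);cv2.imwrite('pics/w1.png',d['img'][:,:,::-1])
E
```

```text
[0.5646 0.0979 0.2496] 325.19226210127806 284.03887246208484 205.036350303564 [[ 0.    -0.97  -0.244 -0.068]
 [-0.001  0.244 -0.97  -0.162]
 [ 1.     0.    -0.001 -0.   ]
 [ 0.     0.     0.     1.   ]]
```

View pics/w1.png

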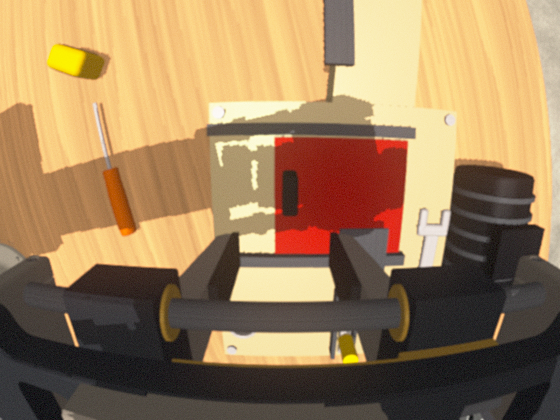

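The wrist view shows the tab at about (290,193), the knob top at about (350,355), the rails at the top (210-415,131) and bottom (240-405,259), and the wrench clear.

Run:
```python
from h import *
D=np.load('w1.npz');s=d=dict(D)
g=d['img'].max(2)
x,y=np.mgrid[0:420,0:560][::-1]
c,a,m=cent(d,(abs(x-290)<14)&(abs(y-193)<32)&(g<70));ys,xs=np.where(m);print('tab',c,a,xs.min(),xs.max(),ys.min(),ys.max())
for z in(.0965,.1385):print(z,wcast(s,d,[c,(xs.min(),c[1]),(xs.max(),c[1]),(c[0],ys.min()),(c[0],ys.max())],z)[:,:2].round(4).tolist())
hsv=cv2.cvtColor(d['img'],cv2.COLOR_RGB2HSV).astype(int)
red=(hsv[...,1]>170)&((hsv[...,0]<8)|(hsv[...,0]>172))&(hsv[...,2]>80)&(x>265)&(x<415)&(y<262)&(y>125)
# red cover's front edge (column of first red) and top edge
fr=np.array([(np.where(red[j])[0].min(),j) for j in list(range(150,165))+list(range(222,240))])
tp=np.array([(i,np.where(red[:,i])[0].min()) for i in range(300,395,4)])
for n,e in(('front',fr),('left',tp)):
    P=wcast(s,d,e,.0965)[:,:2].astype(np.float32);l=cv2.fitLine(P,cv2.DIST_HUBER,0,.01,.01).ravel();print(n,l.round(4),np.degrees(np.arctan2(l[1],l[0])))
yel=(hsv[...,0]>20)&(hsv[...,0]<35)&(hsv[...,1]>150)&(abs(x-348)<16)&(abs(y-348)<25)
c,a,m=cent(d,yel);ys,xs=np.where(m);print('knob',c,a,xs.min(),xs.max(),ys.min(),ys.max(),wcast(s,d,[c,(350,357)],.152).round(4))
print(wcast(s,d,[(220,113),(450,119),(232,350)],.09).round(3))
```

```text
tab [289.5655058  192.68325041] 603 283 297 171 214
0.0965 [[0.57, 0.0974], [0.5636, 0.0988], [0.5772, 0.0959], [0.5745, 0.1187], [0.5655, 0.076]]
0.1385 [[0.5712, 0.1063], [0.5657, 0.1075], [0.5775, 0.105], [0.5751, 0.1247], [0.5673, 0.0877]]
front [0.205  0.9788 0.5559 0.0983] 78.170944
left [ 0.9766 -0.215   0.6282  0.1402] -12.415543
knob [347.70283019 349.87264151] 424 338 358 335 364 [[ 0.5962 -0.0629  0.152 ]
 [ 0.5975 -0.0736  0.152 ]]
[[ 0.52   0.19   0.09 ]
 [ 0.755  0.14   0.09 ]
 [ 0.458 -0.085  0.09 ]]
```

Request:
{"fn": "play_rows", "kwargs": {
  "targets": [
    [[-0.025, 0.1, 0.02, 0, 0, 0], [-0.025, 0.2, 0.02, 0, 0, 0], [-0.025, 0.3, 0.02, 0, 0, 0], [-0.025, 0.4, 0.02, 0, 0, 0], [-0.025, 0.48, 0.02, 0, 0, 0], [-0.025, 0.53, 0.02, 0, 0, 0], [-0.025, 0.555, 0.02, 0, 0, 0], [-0.025, 0.555, 0.02, 0, 0, 0]]
  ]
}}

```text
time: 3.45
ee_pos: [0.5709, 0.1029, 0.1111]
ee_rot: [-0.444, 0.551, -0.55, 0.443]
contact_force: [0.5, -0.0, -0.3]
grip_width: 0.0507
```

Request:
{"fn": "play_rows", "kwargs": {
  "targets": [
    [[0, 0, 0, 0, 0, 0], [0, 0, 0, 0, 0, 0], [0, 0, 0, 0, 0, 0], [0, 0, 0, 0, 0, 0], [0, 0, 0, 0, 0, 0], [0, 0, 0, 0, 0, 0]]
  ],
  "jaw": -1,
  "force": 30
}}

```text
time: 4.05
ee_pos: [0.5707, 0.1037, 0.1116]
ee_rot: [-0.444, 0.551, -0.55, 0.444]
contact_force: [-4.3, 0.9, 4.4]
grip_width: 0.0139
```

Gripped on 14 mm. Now I'll tug in small steps.

Request:
{"fn": "play_rows", "kwargs": {
  "targets": [
    [[0, 0, -0.008, 0, 0, 0], [0, 0, -0.016, 0, 0, 0], [0, 0, -0.016, 0, 0, 0]]
  ]
}}

```text
time: 4.35
ee_pos: [0.5678, 0.1043, 0.1117]
ee_rot: [0.443, -0.55, 0.551, -0.444]
contact_force: [3.0, 0.6, 1.0]
grip_width: 0.0139
```

Request:
{"fn": "play_rows", "kwargs": {
  "targets": [
    [[0, 0, -0.006, 0, 0, 0], [0, 0, -0.012, 0, 0, 0], [0, 0, -0.012, 0, 0, 0]]
  ]
}}

```text
time: 4.65
ee_pos: [0.5648, 0.105, 0.1117]
ee_rot: [0.444, -0.55, 0.551, -0.444]
contact_force: [4.5, 0.3, -0.0]
grip_width: 0.0134
```

Request:
{"fn": "play_rows", "kwargs": {
  "targets": [
    [[0, 0, -0.006, 0, 0, 0], [0, 0, -0.012, 0, 0, 0], [0, 0, -0.012, 0, 0, 0]]
  ]
}}

```text
time: 4.95
ee_pos: [0.564, 0.1052, 0.1117]
ee_rot: [0.442, -0.549, 0.552, -0.446]
contact_force: [13.5, -0.8, -6.1]
grip_width: 0.0139
```

Request:
{"fn": "play_rows", "kwargs": {
  "targets": [
    [[0, 0, -0.006, 0, 0, 0], [0, 0, -0.012, 0, 0, 0], [0, 0, -0.012, 0, 0, 0]]
  ]
}}

```text
time: 5.25
ee_pos: [0.5632, 0.1053, 0.1117]
ee_rot: [0.441, -0.548, 0.553, -0.447]
contact_force: [22.6, -1.5, -13.2]
grip_width: 0.0139
```

The catch holds: the cover stopped hard at about 7 mm with the force climbing to 22 N. I'll let it back and release it gently.

Request:
{"fn": "play_rows", "kwargs": {
  "targets": [
    [[0, 0, 0.015, 0, 0, 0], [0, 0, 0.03, 0, 0, 0], [0, 0, 0.045, 0, 0, 0], [0, 0, 0.052, 0, 0, 0], [0, 0, 0.052, 0, 0, 0], [0, 0, 0.052, 0, 0, 0]]
  ]
}}

```text
time: 5.85
ee_pos: [0.5707, 0.1037, 0.1116]
ee_rot: [-0.444, 0.551, -0.55, 0.444]
contact_force: [-1.9, 0.9, 5.9]
grip_width: 0.014
```

Request:
{"fn": "play_rows", "kwargs": {
  "targets": [
    [[0, 0, 0, 0, 0, 0], [0, 0, 0, 0, 0, 0], [0, 0, 0, 0, 0, 0], [0, 0, 0, 0, 0, 0], [0, 0, 0, 0, 0, 0]]
  ],
  "jaw": 0.1
}}

```text
time: 6.35
ee_pos: [0.571, 0.1035, 0.1111]
ee_rot: [-0.444, 0.55, -0.55, 0.444]
contact_force: [0.7, -0.3, -0.2]
grip_width: 0.0502
```

Request:
{"fn": "play_rows", "kwargs": {
  "targets": [
    [[0, -0.1, 0, 0, 0, 0], [0, -0.2, 0, 0, 0, 0], [0, -0.3, 0, 0, 0, 0], [0, -0.4, 0, 0, 0, 0], [0.13, -0.4, 0.06, 0, 0, 0], [0.26, -0.4, 0.12, 0, 0, 0], [0.39, -0.4, 0.18, 0, 0, 0], [0.39, -0.4, 0.18, 0, 0, 0], [0.39, -0.4, 0.18, 0, 0, 0]]
  ]
}}

```text
time: 7.25
ee_pos: [0.5945, -0.0018, 0.2112]
ee_rot: [-0.444, 0.551, -0.55, 0.444]
contact_force: [0.7, 0.9, -0.3]
grip_width: 0.0502
```

Run:
```python
from h import *
from plant import state,imaging
s=state();d=imaging.get_image('wrist')
np.savez('w2.npz',**d,**s);cv2.imwrite('pics/w2.png',d['img'][:,:,::-1])
print(s['time'],s['ee_pos'].round(4),*[v.round(4) for v in delta(s,s['ee_pos'],1)])
```

```text
7.25 [ 0.5945 -0.0018  0.2112] [0. 0. 0.] [ 0.0004 -0.0012 -0.0002]
```

View pics/w2.png

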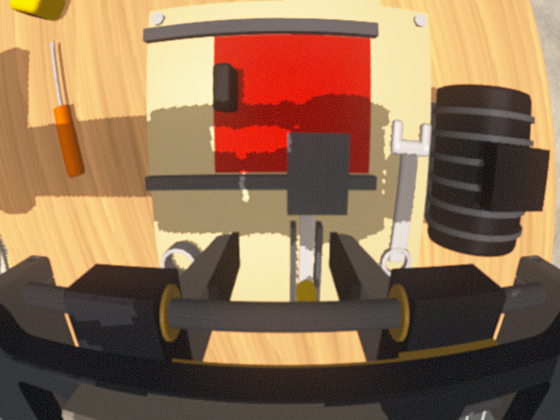

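The view shows the cover shut again with the tab at (225,88). The bolt runs along column 306, with the knob partly hidden at (306,290) between the fingers' rows. I'll go on to the knob.

Request:
{"fn": "play_rows", "kwargs": {
  "targets": [
    [[0.1, 0, 0.03, 0, 0, 0], [0.2, 0, 0.06, 0, 0, 0], [0.295, 0, 0.076, 0, 0, 0], [0.295, 0.06, 0.076, 0, 0, 0], [0.295, 0.14, 0.076, 0, 0, 0], [0.295, 0.22, 0.076, 0, 0, 0], [0.295, 0.29, 0.076, 0, 0, 0], [0.295, 0.337, 0.076, 0, 0, 0], [0.295, 0.337, 0.076, 0, 0, 0]]
  ]
}}

```text
time: 8.2
ee_pos: [0.5959, -0.0755, 0.1245]
ee_rot: [-0.445, 0.552, -0.549, 0.444]
contact_force: [-0.0, -0.5, -0.2]
grip_width: 0.0508
```

Request:
{"fn": "play_rows", "kwargs": {
  "targets": [
    [[0, 0, 0, 0, 0, 0], [0, 0, 0, 0, 0, 0], [0, 0, 0, 0, 0, 0], [0, 0, 0, 0, 0, 0], [0, 0, 0, 0, 0, 0], [0, 0, 0, 0, 0, 0]]
  ],
  "jaw": -1,
  "force": 20
}}

```text
time: 8.8
ee_pos: [0.5975, -0.0775, 0.1277]
ee_rot: [-0.444, 0.55, -0.55, 0.444]
contact_force: [-2.4, 0.5, 4.9]
grip_width: 0.0177
```

Request:
{"fn": "play_rows", "kwargs": {
  "targets": [
    [[0.012, 0, 0, 0, 0, 0], [0.024, 0, 0, 0, 0, 0], [0.036, 0, 0, 0, 0, 0], [0.048, 0, 0, 0, 0, 0], [0.06, 0, 0, 0, 0, 0], [0.068, 0, 0, 0, 0, 0], [0.068, 0, 0, 0, 0, 0]]
  ]
}}

```text
time: 9.5
ee_pos: [0.5939, -0.0941, 0.1278]
ee_rot: [-0.444, 0.551, -0.55, 0.444]
contact_force: [-3.5, 2.2, 5.4]
grip_width: 0.0175
```

Request:
{"fn": "play_rows", "kwargs": {
  "targets": [
    [[0.006, 0, 0, 0, 0, 0], [0.012, 0, 0, 0, 0, 0], [0.012, 0, 0, 0, 0, 0]]
  ]
}}

```text
time: 9.8
ee_pos: [0.5934, -0.0962, 0.1277]
ee_rot: [-0.443, 0.551, -0.55, 0.444]
contact_force: [-2.7, 4.0, 6.6]
grip_width: 0.0176
```

Request:
{"fn": "play_rows", "kwargs": {
  "targets": [
    [[0.006, 0, 0, 0, 0, 0], [0.012, 0, 0, 0, 0, 0], [0.012, 0, 0, 0, 0, 0]]
  ]
}}

```text
time: 10.1
ee_pos: [0.5934, -0.0964, 0.1277]
ee_rot: [-0.442, 0.552, -0.549, 0.446]
contact_force: [-0.1, 13.2, 6.8]
grip_width: 0.0179
```

The bolt is at its stop: it moved 19 mm, then the force rose. I'll relax, release and return to the tab.

Request:
{"fn": "play_rows", "kwargs": {
  "targets": [
    [[-0.01, 0, 0, 0, 0, 0], [-0.014, 0, 0, 0, 0, 0], [-0.014, 0, 0, 0, 0, 0]]
  ]
}}

```text
time: 10.4
ee_pos: [0.5934, -0.0962, 0.1278]
ee_rot: [-0.444, 0.55, -0.55, 0.444]
contact_force: [-3.3, 1.6, 6.1]
grip_width: 0.0172
```

Request:
{"fn": "play_rows", "kwargs": {
  "targets": [
    [[0, 0, 0, 0, 0, 0], [0, 0, 0, 0, 0, 0], [0, 0, 0, 0, 0, 0], [0, 0, 0, 0, 0, 0], [0, 0, 0, 0, 0, 0]]
  ],
  "jaw": 0.1
}}

```text
time: 10.9
ee_pos: [0.5934, -0.0966, 0.1269]
ee_rot: [-0.444, 0.55, -0.55, 0.444]
contact_force: [-0.1, -0.1, -0.1]
grip_width: 0.0507
```

Request:
{"fn": "play_rows", "kwargs": {
  "targets": [
    [[0, -0.1, 0, 0, 0, 0], [0, -0.2, 0, 0, 0, 0], [0, -0.3, 0, 0, 0, 0], [0, -0.36, 0, 0, 0, 0], [0, -0.36, 0, 0, 0, 0]]
  ]
}}

```text
time: 11.4
ee_pos: [0.5948, -0.097, 0.2197]
ee_rot: [0.443, -0.549, 0.552, -0.445]
contact_force: [0.5, -0.5, -0.6]
grip_width: 0.0503
```

Run:
```python
from h import *
from plant import state,imaging
s=state();d=imaging.get_image('top');x,y=np.mgrid[0:420,0:560][::-1]
d=imaging.get_image('scene');hsv=cv2.cvtColor(d['img'],cv2.COLOR_RGB2HSV).astype(int)
m=(hsv[...,0]>22)&(hsv[...,0]<35)&(hsv[...,1]>170)&(x>235)&(x<300)&(y>175)&(y<260)
if m.any(): k=cent(d,m);print('knob',k[1],cast(d,k[0],.135).round(4))
print(s['time'],s['ee_pos'].round(4),*[v.round(4) for v in delta(s,(.571,.1035,.21),1)])
```

```text
knob 61 [[ 0.5948 -0.0962  0.135 ]]
11.4 [ 0.5948 -0.097   0.2197] [-0.7637  0.037  -0.2631] [-0.0031 -0.0002  0.0004]
```

Request:
{"fn": "play_rows", "kwargs": {
  "targets": [
    [[-0.1, 0, -0.04, 0, 0, 0], [-0.23, 0, -0.08, 0, 0, 0], [-0.36, 0, -0.13, 0, 0, 0], [-0.49, 0, -0.17, 0, 0, 0], [-0.62, 0, -0.21, 0, 0, 0], [-0.72, 0, -0.24, 0, 0, 0], [-0.763, 0, -0.256, 0, 0, 0], [-0.763, 0, -0.256, 0, 0, 0]]
  ]
}}

```text
time: 12.3
ee_pos: [0.5703, 0.1044, 0.2156]
ee_rot: [-0.445, 0.55, -0.549, 0.444]
contact_force: [0.9, 0.2, 0.4]
grip_width: 0.0506
```

Request:
{"fn": "play_rows", "kwargs": {
  "targets": [
    [[0, 0.08, 0, 0, 0, 0], [0, 0.18, 0, 0, 0, 0], [0, 0.28, 0, 0, 0, 0], [0, 0.37, 0, 0, 0, 0], [0, 0.41, 0, 0, 0, 0], [0, 0.424, 0, 0, 0, 0], [0, 0.424, 0, 0, 0, 0]]
  ]
}}

```text
time: 13.0
ee_pos: [0.5715, 0.1029, 0.1112]
ee_rot: [0.444, -0.55, 0.551, -0.444]
contact_force: [-0.5, 0.0, 0.9]
grip_width: 0.0507
```

Request:
{"fn": "play_rows", "kwargs": {
  "targets": [
    [[0, 0, 0, 0, 0, 0], [0, 0, 0, 0, 0, 0], [0, 0, 0, 0, 0, 0], [0, 0, 0, 0, 0, 0], [0, 0, 0, 0, 0, 0], [0, 0, 0, 0, 0, 0]]
  ],
  "jaw": -1,
  "force": 35
}}

```text
time: 13.6
ee_pos: [0.5708, 0.1037, 0.1114]
ee_rot: [-0.444, 0.551, -0.55, 0.444]
contact_force: [-4.6, 0.5, 4.2]
grip_width: 0.0137
```

Request:
{"fn": "play_rows", "kwargs": {
  "targets": [
    [[0, 0, -0.02, 0, 0, 0], [0, 0, -0.04, 0, 0, 0], [0, 0, -0.06, 0, 0, 0], [0, 0, -0.06, 0, 0, 0]]
  ]
}}

```text
time: 14.0
ee_pos: [0.5564, 0.1068, 0.1114]
ee_rot: [0.444, -0.55, 0.551, -0.444]
contact_force: [4.1, 0.6, -0.5]
grip_width: 0.0134
```

The cover is running free, 15 mm out at 4 N. I'll keep pulling to the stop.

Request:
{"fn": "play_rows", "kwargs": {
  "targets": [
    [[0, 0, -0.03, 0, 0, 0], [0, 0, -0.06, 0, 0, 0], [0, 0, -0.09, 0, 0, 0], [0, 0, -0.12, 0, 0, 0], [0, 0, -0.15, 0, 0, 0], [0, 0, -0.18, 0, 0, 0], [0, 0, -0.2, 0, 0, 0], [0, 0, -0.21, 0, 0, 0], [0, 0, -0.21, 0, 0, 0]]
  ]
}}

```text
time: 14.9
ee_pos: [0.5056, 0.118, 0.1114]
ee_rot: [0.443, -0.55, 0.551, -0.445]
contact_force: [5.1, 1.1, -1.0]
grip_width: 0.014
```

Request:
{"fn": "play_rows", "kwargs": {
  "targets": [
    [[0, 0, -0.006, 0, 0, 0], [0, 0, -0.012, 0, 0, 0], [0, 0, -0.012, 0, 0, 0]]
  ]
}}

```text
time: 15.2
ee_pos: [0.5028, 0.1186, 0.1113]
ee_rot: [0.443, -0.55, 0.551, -0.445]
contact_force: [5.4, 1.1, -1.9]
grip_width: 0.0139
```

Request:
{"fn": "play_rows", "kwargs": {
  "targets": [
    [[0, 0, -0.006, 0, 0, 0], [0, 0, -0.008, 0, 0, 0], [0, 0, -0.008, 0, 0, 0]]
  ]
}}

```text
time: 15.5
ee_pos: [0.5024, 0.1187, 0.1114]
ee_rot: [0.442, -0.549, 0.552, -0.445]
contact_force: [12.8, 1.3, -6.7]
grip_width: 0.0136
```

Run:
```python
from h import *
from plant import state,imaging
d=imaging.get_image('scene')
cv2.imwrite('pics/end.png',cv2.resize(d['img'][120:330,80:460,::-1],None,fx=2,fy=2))
s=state();print(s['time'],s['ee_pos'].round(4),s['contact_force'].round(1))
```

```text
15.55 [0.5024 0.1187 0.1114] [12.2  0.8 -7.5]
```

View pics/end.png

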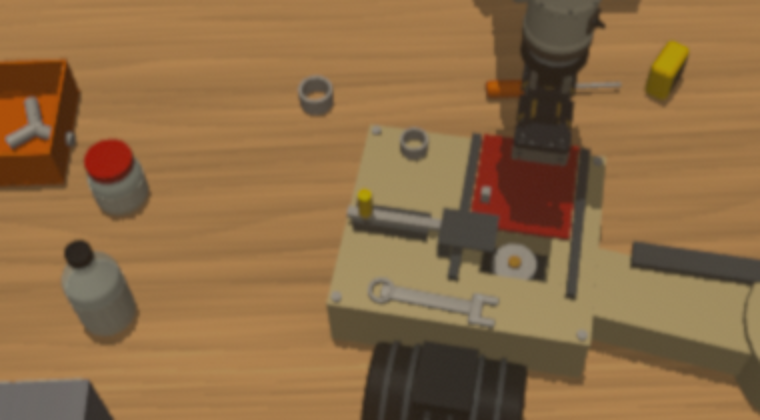

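The cover is open with the wheel visible at (515,262), the knob is drawn back at (366,203), and the other things are in place.

```bash
python3 -c "
from plant import r
print(r.job_done())"
```

```text
the job is handed in; nothing more can be done
None
```

The job is done and handed in at about 15.6 s of the 61 s allowed, with the arm still holding the cover open at its stop by the tab.

1. **Tug:** I pulled the cover by the tab before touching the knob. It stopped hard at about 7.5 mm with the force rising to about 22 N, so it was caught. I let it go back shut and released it.
2. **Catch:** I slid the yellow knob along the saw's -y by about 19 mm, until it met its stop. A camera check afterwards showed it had stayed there.
3. **Cover:** I pulled the cover out 70 mm against 4 to 5 N of spring, until the force rose at the stop. It is held there with a 35 N grip and about 12 N of steady pull.

The last picture shows the cover open, the wheel visible and the bystanders where they were at the start. That picture was judged by eye; I did not measure the bystanders' positions again. No check failed or disagreed.

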